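# Close up the test kiln and plug its port

## Robot

A 6-joint arm with a two-finger parallel gripper is mounted at the origin on the work surface. World frame = base frame: x ahead of the robot, y to its left, z up, the work surface at z = 0. Lengths are in mm, angles in rad, forces in N, time in s.
With the tool pointing down it reaches from about 350 to 725 mm from the base axis. Payload 4.3 kg.
Tool frame: the origin (TCP) lies midway between the tips of the shut fingers; the grasp point (between the pads) lies 19 mm behind it; z points along the fingers, y is the line along which they close (so a half turn about z gives the same grasp; the last joint's range is limited). The gripper opens to 85 mm and grips with 20 to 120 N. Pads are 22 mm wide; open, the fingers measure 114 mm over their backs; the gripper's body (76 mm by 85 mm) begins 54 mm behind the grasp point. The pads swing forward as they close: fully open they stand 13 mm farther back than shut.
Start: joints at [-1.303, 0.377, 0.081, 1.274, 0, 1.46], TCP at [212.117, -534.484, 231.329] pointing down, gripper open.
Joint ranges: [-2.72, 2.72], [-0.84, 1.66], [-1.02, 1.22], [-1.77, 2.12], [-1.37, 1.28], [-3.14, 3.14]. Speed limits (rad/s): [2.57, 2.57, 3.14, 3.14, 3.14, 3.14].

## Interface

Orientations are given as a unit quaternion [w, x, y, z].
In Python, from rig import arm, jaws, vision gives the robot as it stands. The module is installed in compiled form; this text tells all that it offers. Calls block until the motion is done:
- arm.move_ptp(position, orientation): joint-space move of the TCP to a pose.
- arm.movel(position, orientation=None, v=150): straight line of the TCP; orientation=None keeps the orientation; v is the mean speed in mm/s.
- arm.move_j(angles): joint-space move.
- jaws.ungrasp() and jaws.clamp(squeeze=None): open the fingers fully, or close them until they stop; squeeze is the grip in N (None keeps the last).
- arm.hold(seconds).
- arm.ik(position, orientation): joint angles nearest the present ones, or None.
- vision.read_camera(name): name is "scene" or "top" or "wrist"; returns a dict with "color" (420x560x3 uint8, blue, green, red), "range_z" (420x560 float32, mm along the optical axis (not along the pixel's ray), 0 where there is no reading), "fx", "fy", "cx", "cy" (pixels), "k1" (the pictures are not rectified: a ray, as slopes to the right and down, at radius r is drawn at 1 + k1 r^2 times it, then the intrinsics apply), "R" (3x3) and "t" (3): a world point X has camera coordinates R X + t. Camera axes: x right, y down, z forward; pixel columns grow to the right and rows downward; lengths in mm; the calibration is good to about 2 mm. A picture is of the moment at which its call begins.
A pose or a line that the arm cannot do raises arm.Unreachable and nothing moves.
- arm.hand_in(): hands the job in; it is judged then, once.
Readings, each from a call of its own:
- arm.read_clock(): time.
- arm.read_qpos(): joint angles.
- arm.read_dq(): joint speeds.
- arm.read_effort(): joint torques, N m.
- arm.read_tcp_pos(): TCP position.
- arm.read_tcp_rot(): TCP orientation.
- arm.read_force(): force on the tool from outside, world axes, zero at the start.
- arm.read_torque(): the same for the moment, N m.
- arm.read_opening(): finger opening in mm.
- arm.read_finger_force(): force on a finger pad.
Only numpy, scipy, OpenCV 4.12 (cv2) and the standard library are available. Lean on these libraries where they do the work, as an engineer would, in place of code of your own. Each camera call takes 0.05 s, during which the arm holds its last target. There are 200 camera calls.

## Task

Get the little kiln ready to fire: push the lid down until it is fully shut, without slamming it, and only then slide the brick port plug along the ledge, nose first, into the square port in the kiln's front until its steel collar rests against the kiln. Leave the other things on the counter where they are.

Things in the scene. Friction and masses are not known exactly. Their poses are not given: they have to be found in the camera images.
- kiln: Squat top-loading test kiln, green steel casing lined with cream firebrick, fixed. Origin: centre of its underside, on the counter. Own axes: -x is the front (port and ledge), +x the hinge side, z up. Casing 230 mm deep (x -115 to 115), 280 mm wide (y -140 to 140), rim 155 mm above the counter; with the lid shut its top is 200 mm up.
- port (a point): Centre of the lower edge of the square port's mouth, in the plane of the kiln's front face, level with the ledge top; axes as the kiln's (+x points straight in). Port 64 mm wide, 66 mm high, walls 60 mm deep, then 125 mm of open chamber. Its two sides flare over the outer 20 mm of depth to 84 mm at the mouth.
- lid (a joint): Opening angle of the kiln lid, rad: 0 fully shut, growing as its front edge rises; it starts 0.3 to 0.55 open. A stiff hinge holds the lid wherever it is left; it takes about 5 to 10 N at the front edge to push down.
- lid_hinge (a point): Middle of the lid's hinge line (along y) at the kiln's rear rim: kiln frame x 115, y 0, z 155 mm. Axes those of the lid, which equal the kiln's when shut. The lid is a slab reaching 230 mm towards -x, 280 mm wide, 45 mm thick (z 0 to 45), with a wooden tab 22 mm long, 90 mm wide, 14 mm thick on its front edge.
- lid_press (a point): Point on the lid's upper face, in the middle of its width, 25 mm behind its front edge (lid frame x -205, y 0, z 45 mm from the hinge). Moves with the lid.
- plug: Loose port plug, 0.4 kg, on the ledge, nose roughly to the port. Origin: under the collar's front face, at its flat underside; +x along the nose, z up. Nose: cream brick 60 wide, 60 high, x 0 to 70 mm. Steel collar: 90 wide, 80 high, x -12 to 0. Grip: dark wood 50 wide, 50 high, x -87 to -12, flat rear end. Undersides all level. Fully home, the origin is at port.
- paddle: Graphite paddle lying flat, 260 mm long with wooden handle; bystander. Origin below the rod near the blade's inner end, blade to +x.
- fragment: Broken-off bottom of a milky glass bottle, 68 mm across, jagged wall up to 62 mm high; bystander. Origin: centre of its underside.
- prop: Steel kiln shelf prop, 56 mm across, 100 mm high; bystander. Origin: centre of its underside.
- pot: Blue stoneware pot, 90 mm across, 85 mm high; bystander. Origin: centre of its underside.
- ledge_end (a point): Middle of the outer edge of the steel ledge, on its flat top 50 mm above the counter; axes as the kiln's. The ledge is 200 mm wide and runs 200 mm from here (towards +x) to the kiln's front face and on, level, into the port. No rims at its sides or end.
Mind the look-alikes: they are no part of the job. What is shaped like the plug but pink or purple is not meant.

How it is judged (in metres and radians):
On the way, in this order (a step that is already met when the one before it is completed fails the run):
1. the lid is shut while the plug is still out of the port (value of joint lid below 0.03 rad and x of plug in the frame of port below -0.05 m), for 0.2 s.
2. the plug is home in the port (x of plug in the frame of port above -0.005 m and distance between plug and port below 0.007 m), for 0.2 s.
At the end, for the whole second after the job is handed in: The lid is shut (within 0.03 rad) and the plug is at rest in the port, nose in, upright and square to it (within 0.08 rad), its collar within 5 mm of the kiln's front and its origin within 7 mm of port (all of step 2 and value of joint lid below 0.03 rad and angle between the x axis of plug and the x axis of kiln, either way round below 0.08 rad and angle between plug's own z axis and vertical below 0.08 rad and linear speed of plug below 0.01 m/s); the robot touches nothing.
It fails at once if the lid is slammed (closing faster than 2.5 rad/s) (velocity of joint lid below -2.5 rad/s).
It fails at once if a bystander is moved more than 30 mm (distance of any of paddle, fragment, prop, pot from where it was at the start of the episode above 0.03 m).
It also fails if it takes over 58 s, if anything falls off the work surface, if the arm or the gripper's body presses on something with over 40 N, if the wrist force passes 120 N, or if a joint passes its speed limit or range.

## Working session

There is one attempt and no reset: what is moved stays moved. The work goes in short steps, each a Python script; the robot and the scene stay as the last script left them, time stands still between calls to the robot, and variables do not carry over. Pictures are saved under pics/ and viewed, at most 10 in all, crops included, and the job is handed in when it is done.

```bash
mkdir -p pics
cat > h.py <<'E'
import numpy as np, cv2, pickle
def K(c): return np.array([[c['fx'],0,c['cx']],[0,c['fy'],c['cy']],[0,0,1.]]),np.array([c['k1'],0,0,0,0.])
def cloud(c):
    k,d=K(c); h,w=c['range_z'].shape
    uv=np.stack(np.meshgrid(np.arange(w),np.arange(h)),-1).reshape(-1,1,2).astype(float)
    n=cv2.undistortPoints(uv,k,d).reshape(h,w,2)
    z=c['range_z'][...,None]
    P=np.concatenate([n*z,z],-1)
    X=(P-np.array(c['t']))@np.array(c['R'])
    X[z[...,0]==0]=np.nan
    return X
def ray(c,u,v,zp):
    k,d=K(c); n=cv2.undistortPoints(np.array([[[u,v]]],float),k,d)[0,0]
    R=np.array(c['R']);o=-R.T@np.array(c['t']);r=R.T@np.array([n[0],n[1],1]);return o+r*(zp-o[2])/r[2]
E
python3 - <<'E'
from rig import arm,vision
from h import *
for n in('scene','top'):
    c=vision.read_camera(n); pickle.dump(c,open(n+'.pkl','wb')); cv2.imwrite(f'pics/{n}0.png',c['color'])
    R=np.array(c['R']);print(n,-R.T@np.array(c['t']),R[2],c['fx'],c['k1'],(c['range_z']>0).mean())
E
```

```text
scene [1269.58176344  679.84452972 1251.69202824] [-0.5226035  -0.40858375 -0.74829466] 526.6363067984792 0.029363877279185904 0.9957270408163266
top [ 337.39634963   85.61807699 1543.27260625] [ 0.10767863 -0.01574168 -0.99406112] 493.5636338945033 -0.027517006564703978 0.9961011904761905
```

View pics/scene0.png

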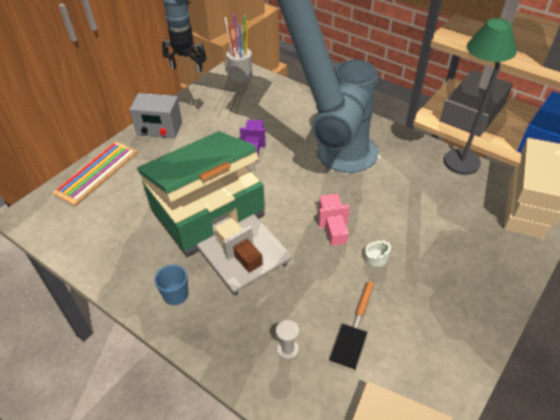

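View pics/top0.png

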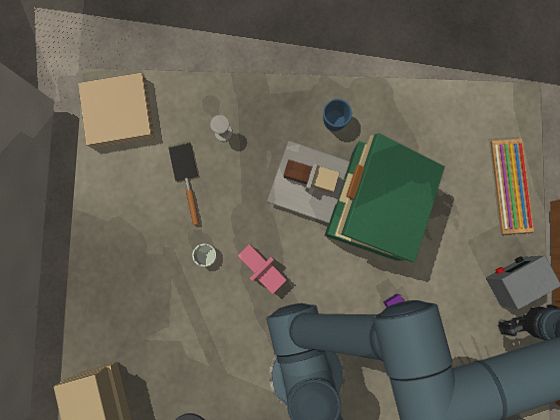

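The pictures show three things shaped like the plug, at these top-camera pixels: brown grip with cream nose at (310,177), pink at (262,268) and purple at (395,299). I choose (310,177), which has a wooden grip, grey collar and cream nose and sits on the grey ledge at (305,185). The kiln is at (390,195) with its lid open, the pot at (337,113), the prop at (221,126), the paddle at (185,180) and the fragment at (204,255).

Run:
```python
from h import *
c=pickle.load(open('top.pkl','rb'));s=pickle.load(open('scene.pkl','rb'))
for n,c,roi in(('top',c,(255,120,460,290)),('scene',s,(130,120,310,300))):
    X=cloud(c);x0,y0,x1,y1=roi
    Y=X[y0:y1,x0:x1].reshape(-1,3);C=c['color'][y0:y1,x0:x1].reshape(-1,3).astype(int)
    h=cv2.cvtColor(c['color'],cv2.COLOR_BGR2HSV)[y0:y1,x0:x1].reshape(-1,3).astype(int)
    z=Y[:,2]
    led=(abs(z-50)<6)
    r=cv2.minAreaRect(Y[led][:,:2].astype(np.float32));print(n,'ledge',led.sum(),np.median(z[led]),r,cv2.boxPoints(r).round(1).tolist())
    g=(abs(h[:,0]-70)<20)&(h[:,1]>90)&(z>190)
    G=Y[g]
    for _ in range(4):
        m=G.mean(0);u=np.linalg.svd(G-m,full_matrices=False)[2][2];u*=np.sign(u[2]);G=G[abs((G-m)@u)<4]
    print('lid',len(G),m,u,'angle',np.arccos(u[2]),'yaw',np.arctan2(u[1],u[0]))
    ax=-u[:2]/np.hypot(*u[:2]);
    wood=(h[:,0]<18)&(h[:,1]>110)&(z>75)&(z<125)
    print('wood',wood.sum(),Y[wood].mean(0) if wood.any() else 0, cv2.minAreaRect(Y[wood][:,:2].astype(np.float32)))
t=pickle.load(open('top.pkl','rb'))
cv2.imwrite('pics/crop1.png',np.hstack([cv2.resize(t['color'][125:270,260:400],(386,400),interpolation=cv2.INTER_CUBIC),cv2.resize(s['color'][190:295,180:300],(400,400),interpolation=cv2.INTER_CUBIC)]))
```

```text
top ledge 3050 50.13676219620642 ((510.35040283203125, 20.396163940429688), (474.6864013671875, 409.346435546875), 19.58599281311035) [[218.10000610351562, 133.6999969482422], [355.3999938964844, -252.0], [802.5999755859375, -92.9000015258789], [665.4000244140625, 292.79998779296875]]
lid 6994 [ 512.63606733 -210.46824764  243.16692485] [-0.1134557  -0.36252482  0.92504246] angle 0.389648957975818 yaw -1.8741000498786111
wood 395 [608.02097797  48.0106447   99.55146946] ((609.4113159179688, 47.80009460449219), (72.10371398925781, 48.334842681884766), 75.04141235351562)
scene ledge 3617 49.966093151963655 ((481.8551330566406, -243.05014038085938), (788.2490844726562, 461.646728515625), 45.999324798583984) [[42.0, -366.20001220703125], [374.1000061035156, -686.9000244140625], [921.7000122070312, -119.9000015258789], [589.5999755859375, 200.8000030517578]]
lid 2511 [ 531.05226118 -204.23360238  247.44557327] [-0.11244856 -0.36027143  0.92604526] angle 0.38700053741893037 yaw -1.8733365990351454
wood 460 [620.23663216  53.22521151  96.42008578] ((615.7280883789062, 49.317508697509766), (73.86287689208984, 49.420692443847656), 74.20519256591797)
```

View pics/crop1.png

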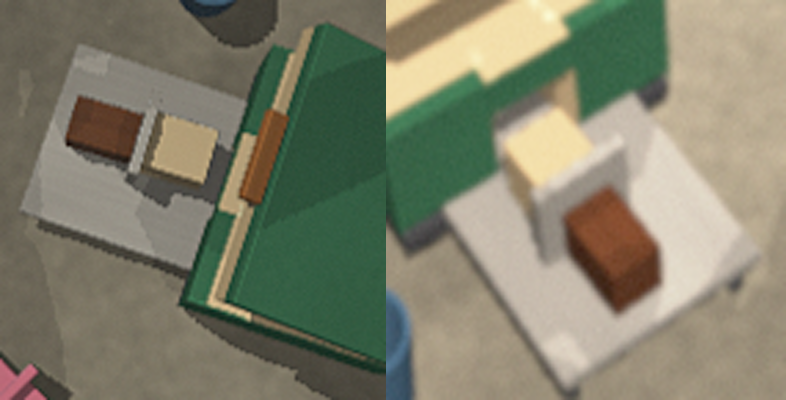

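The crop confirms the choice. It shows the dark wooden grip at (105,128), the steel collar at (143,140) and the cream nose at (185,150), all on the ledge and facing the port. Next I measure them more precisely.

```bash
cat > meas.py <<'E'
from h import *
yaw=-1.8737
def rot(y): return np.array([[np.cos(y),-np.sin(y)],[np.sin(y),np.cos(y)]])
def fitplug(c,roi):
    X=cloud(c);x0,y0,x1,y1=roi
    h=cv2.cvtColor(c['color'],cv2.COLOR_BGR2HSV).astype(int)
    z=X[...,2]; inr=np.zeros(z.shape,bool);inr[y0:y1,x0:x1]=1
    out={}
    for nm,zz,m in(('wood',100,(h[...,0]<18)&(h[...,1]>110)),('nose',110,(h[...,1]>50)&(h[...,0]>8)&(h[...,0]<30)),('collar',130,h[...,1]<60)):
        k=(inr&m&(abs(z-zz)<4)).astype(np.uint8)
        n,l,st,_=cv2.connectedComponentsWithStats(k,connectivity=8)
        if n<2: continue
        i=1+st[1:,4].argmax();P=X[l==i][:,:2]
        r=cv2.minAreaRect(P.astype(np.float32));out[nm]=(len(P),P.mean(0),r)
    return out
E
python3 - <<'E'
from meas import *
for n,roi in(('top',(255,120,360,290)),('scene',(190,205,310,300))):
    c=pickle.load(open(n+'.pkl','rb'));X=cloud(c);x0,y0,x1,y1=roi
    h=cv2.cvtColor(c['color'],cv2.COLOR_BGR2HSV).astype(int)
    k=np.zeros(h.shape[:2],np.uint8);k[y0:y1,x0:x1]=1
    k=k*(abs(X[...,2]-50)<4)*(h[...,1]<60);k=k.astype(np.uint8)
    _,l,st,_=cv2.connectedComponentsWithStats(k);P=X[l==1+st[1:,4].argmax()][:,:2]
    Q=P@rot(yaw);print(n,'ledge in yaw frame',np.percentile(Q,[0,.5,2,98,99.5,100],axis=0).round(1).tolist())
    # outer edge & side edge angles
    def edge(a,b,sgn,lo,hi):
        pts=[]
        for t in np.arange(lo,hi,5):
            q=Q[(Q[:,a]>=t)&(Q[:,a]<t+5)]
            if len(q)>4: pts.append((t+2.5,q[:,b].max() if sgn>0 else q[:,b].min()))
        pts=np.array(pts);p=np.polyfit(*pts.T,1);r=pts[:,1]-np.polyval(p,pts[:,0]);g=abs(r)<4;p=np.polyfit(*pts[g].T,1);print('  edge',a,b,sgn,p[0].round(4),np.polyval(p,pts[:,0].mean()).round(1),g.sum())
    (xa,ya),(xb,yb)=Q.min(0),Q.max(0)
    edge(1,0,-1,ya+15,yb-15);edge(0,1,-1,xa+15,xa+140);edge(0,1,1,xa+15,xa+140)
    for a,b in fitplug(c,roi).items(): print(a,b,'yawframe',b[1]@rot(yaw))
    # kiln front face: green pts, z 70..140
    g=(abs(h[...,0]-70)<20)&(h[...,1]>90)
    f=X[g&(X[...,2]>20)&(X[...,2]<145)][:,:2]@rot(yaw)
    if len(f):print('front',len(f),np.percentile(f,[1,5,25,50],axis=0).round(1).tolist())
    G=X[g&(X[...,2]>190)];d=np.c_[G[:,:2]@rot(yaw),G[:,2]];print('lid',np.percentile(d,[.5,99.5],axis=0).round(1).tolist())
E
```

```text
top ledge in yaw frame [[-287.1, 456.7], [-286.4, 457.6], [-284.0, 459.7], [-88.9, 654.3], [-86.4, 656.8], [-84.7, 658.7]]
  edge 1 0 -1 -0.0018 -285.5 35
  edge 0 1 -1 -0.0017 458.2 24
  edge 0 1 1 -0.0023 655.7 24
wood (301, array([608.61491915,  48.26524461]), ((608.7503051757812, 48.30375289916992), (71.37641906738281, 47.16351318359375), 75.7127914428711)) yawframe [-227.61347361  566.51015903]
nose (360, array([586.68490786, -34.48068925]), ((587.554443359375, -34.613983154296875), (69.88277435302734, 60.73653793334961), 73.01830291748047)) yawframe [-142.09303304  570.26105338]
collar (105, array([597.3429845 ,   5.61755438]), ((599.384033203125, 5.0605010986328125), (11.771439552307129, 89.56539916992188), 74.3899154663086)) yawframe [-183.54500785  568.4728913 ]
front 450 [[-88.7, 414.1], [-87.6, 414.2], [-86.5, 414.7], [30.3, 452.2]]
lid [[-60.1, 414.9, 195.6], [157.7, 693.3, 286.7]]
scene ledge in yaw frame [[-290.6, 458.5], [-288.9, 460.3], [-286.4, 463.0], [-89.2, 659.0], [-85.9, 660.7], [-78.4, 662.0]]
  edge 1 0 -1 -0.014 -287.6 33
  edge 0 1 -1 -0.0082 461.3 25
  edge 0 1 1 -0.0023 660.3 25
wood (310, array([617.07189069,  49.99242502]), ((616.2108764648438, 48.749305725097656), (73.01707458496094, 48.17936706542969), 74.25032043457031)) yawframe [-231.78467797  574.06691587]
nose (261, array([590.1469401 , -42.35685747]), ((589.73388671875, -42.0411376953125), (56.9525032043457, 60.16840744018555), 77.45146179199219)) yawframe [-135.60813212  575.91487981]
collar (111, array([600.57255343,   5.95110113]), ((602.235107421875, 5.171205520629883), (15.548442840576172, 89.70667266845703), 73.65933227539062)) yawframe [-184.8267273   571.45593743]
front 1886 [[-91.3, 425.3], [-89.5, 437.2], [-87.2, 498.1], [-85.2, 632.8]]
lid [[-366.5, -205.6, 203.1], [141.5, 700.4, 555.7]]
```

```bash
cat >> meas.py <<'E'
from scipy.spatial.transform import Rotation as Ro
FX,CY=-86.5,557.3   # kiln front face / centre line in yaw frame
def W(x,y,z): # port frame (mm, z world) -> world
    return [*(rot(yaw)@np.array([FX+x,CY+y])),z]
def Q(dyaw=0,flip=1):
    a=yaw+dyaw;y=np.array([-np.sin(a),np.cos(a),0])*flip;z=np.array([0,0,-1.]);x=np.cross(y,z)
    q=Ro.from_matrix(np.c_[x,y,z]).as_quat();return [q[3],*q[:3]]
E
python3 - <<'E'
from rig import arm,jaws,vision
from meas import *
for f in(1,-1):
    for p in(W(57,0,310),W(25,0,200),W(-163,11,62),W(-72,0,62)): 
        j=arm.ik(p,Q(0,f));print(f,None if j is None else np.round(j,2))
print(arm.read_clock())
E
```

```text
1 [-0.36  0.34  0.23  1.46  0.    1.51]
1 [-0.31  0.36 -0.03  1.18  0.    1.57]
1 [ 0.01  0.56 -0.07  0.93  0.    1.88]
1 [-0.14  0.49 -0.2   0.88  0.    1.74]
-1 [-0.36  0.34  0.23  1.46  0.   -1.63]
-1 [-0.31  0.36 -0.03  1.18  0.   -1.57]
-1 [ 0.01  0.56 -0.07  0.93  0.   -1.26]
-1 [-0.14  0.49 -0.2   0.88  0.   -1.4 ]
0.1
```

Run:
```python
from rig import arm,jaws,vision
from meas import *
def press(th,dz=0): 
    return W(230-205*np.cos(th)+45*np.sin(th),0,155+205*np.sin(th)+45*np.cos(th)+dz)
p=arm.read_tcp_pos();arm.movel([p[0],p[1],350]);jaws.clamp()
arm.move_ptp(press(.388,50),Q());f0=np.array(arm.read_force())
arm.movel(press(.388,8),v=80);print(arm.read_clock())
for th in np.r_[np.arange(.36,.04,-.06),.03]:
    arm.movel(press(th),v=50);print(round(th,2),np.round(np.array(arm.read_force())-f0,1),round(arm.read_tcp_pos()[2],1))
for dz in(1,-1,-2.5,-4,-5.5,-7):
    arm.movel(press(0,dz),v=20);f=np.array(arm.read_force())-f0
    print(dz,np.round(f,1),round(arm.read_tcp_pos()[2],1))
    if f[2]>22: break
print(arm.read_clock())
arm.movel(press(0,120));print(arm.read_clock())
for n in('scene','top'):
    c=vision.read_camera(n);pickle.dump(c,open(n+'1.pkl','wb'))
cv2.imwrite('pics/s1.png',c['color'])
for n in('scene1','top1'):
    c=pickle.load(open(n+'.pkl','rb'));X=cloud(c);h=cv2.cvtColor(c['color'],cv2.COLOR_BGR2HSV).astype(int)
    g=(abs(h[...,0]-70)<20)&(h[...,1]>90)&(abs(X[...,2]-200)<12)
    G=X[g];d=np.c_[G[:,:2]@rot(yaw),G[:,2]];s=(d[:,0]>-95)&(d[:,0]<160)&(d[:,1]>400)&(d[:,1]<715);d=d[s]
    print(n,s.sum(),np.linalg.lstsq(np.c_[d[:,:2],np.ones(len(d))],d[:,2],rcond=None)[0],np.percentile(d,[.5,50,99.5],axis=0).round(1).tolist())
```

```text
4.35
0.36 [0.2 1.2 1.8] 269.9
0.3 [1.5 0.6 1.8] 258.8
0.24 [ 1.6 -0.3  1.8] 247.3
0.18 [ 1.1  0.5 -0.4] 235.6
0.12 [ 0.2  0.1 -1.1] 223.8
0.06 [-0.4  0.5 -0.3] 212.0
0.03 [ 0.5 -0.3 -0.9] 206.0
1 [-1.7 -0.4  2.3] 201.1
-1 [-3.1  0.1  7.4] 200.0
-2.5 [-5.3  1.2 15.3] 200.0
-4 [-8.9  2.1 22.7] 199.9
8.2083
9.1833
scene1 5039 [ 3.78689296e-03 -5.78144020e-04  1.99960754e+02] [[-90.8, 422.8, 190.0], [5.0, 578.7, 199.8], [134.9, 700.0, 206.2]]
top1 2232 [1.16290149e-03 2.06104639e-04 2.00087169e+02] [[-89.2, 415.0, 192.2], [109.8, 534.9, 200.3], [142.3, 692.8, 207.4]]
```

```bash
sed -i 's/CY=-86.5,557.3/CY=-86.5,557.7/' meas.py
python3 - <<'E'
from rig import arm,jaws,vision
from meas import *
q=Q(.044)
arm.move_ptp(W(-162,9.2,210),q);jaws.ungrasp()
arm.movel(W(-162,9.2,64),q,v=120);f0=np.array(arm.read_force())
jaws.clamp(25);print(arm.read_opening(),arm.read_finger_force(),np.round(np.array(arm.read_force())-f0,1),arm.read_clock())
arm.movel(W(-162,0,64),Q(0),v=40);print(np.round(np.array(arm.read_force())-f0,1),arm.read_clock())
c=vision.read_camera('wrist');pickle.dump(c,open('w2.pkl','wb'));cv2.imwrite('pics/w2.png',c['color'])
c=vision.read_camera('top');pickle.dump(c,open('top2.pkl','wb'))
for a,b in fitplug(c,(255,120,360,290)).items(): print(a,b,b[1]@rot(yaw))
E
```

```text
49.46146209774062 27.610696256160736 [ 1.7 -0.5  3.5] 12.7333
[ 1.4 -2.1  5.6] 13.1167
nose (342, array([574.478832  , -34.57037639]), ((574.0875244140625, -29.895408630371094), (68.99371337890625, 59.74177551269531), 72.68830871582031)) [-138.36644268  558.63741987]
collar (14, array([619.50468695,  -4.10142427]), ((617.7041015625, -5.309028625488281), (22.837343215942383, 6.151042938232422), 1.1985116004943848)) [-180.87917126  592.524771  ]
```

View pics/w2.png

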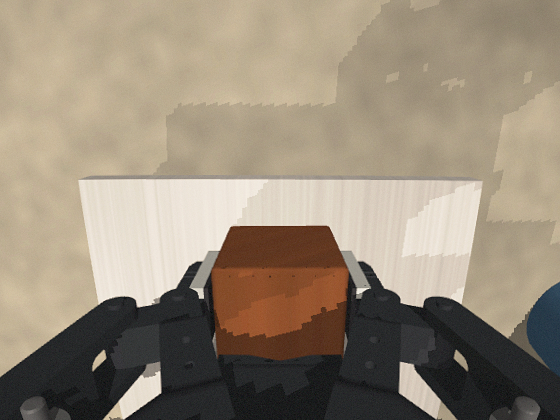

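The wrist picture shows the grip centred between the fingers: its rear edge runs from (232,227) to (328,227). The ledge's outer edge runs from (80,180) to (481,182), so its midpoint at column 280.5 lines up with the grip. I insert now, checking force.

Run:
```python
from rig import arm,jaws,vision
from meas import *
f0=np.array(arm.read_force())
for x in(-142,-132,-122,-112,-104,-96,-90,-85):
    arm.movel(W(x,0,64),v=50);f=np.array(arm.read_force())-f0;g=f[:2]@rot(yaw)
    print(x,'fwd %.1f lat %.1f up %.1f'%(*g,f[2]))
    if abs(g).max()>25: break
print(arm.read_clock())
c=vision.read_camera('scene');pickle.dump(c,open('s3.pkl','wb'))
cv2.imwrite('pics/s3.png',cv2.resize(c['color'][150:300,130:310],(720,600),interpolation=cv2.INTER_CUBIC))
```

```text
-142 fwd -2.6 lat 0.2 up 1.3
-132 fwd -2.9 lat -1.3 up 0.6
-122 fwd -1.5 lat -0.8 up -0.5
-112 fwd -2.2 lat -0.5 up 1.1
-104 fwd -2.3 lat -0.7 up 0.0
-96 fwd -2.5 lat -1.0 up 1.8
-90 fwd -2.7 lat -0.8 up 1.0
-85 fwd -3.5 lat -0.1 up 0.1
15.95
```

View pics/s3.png

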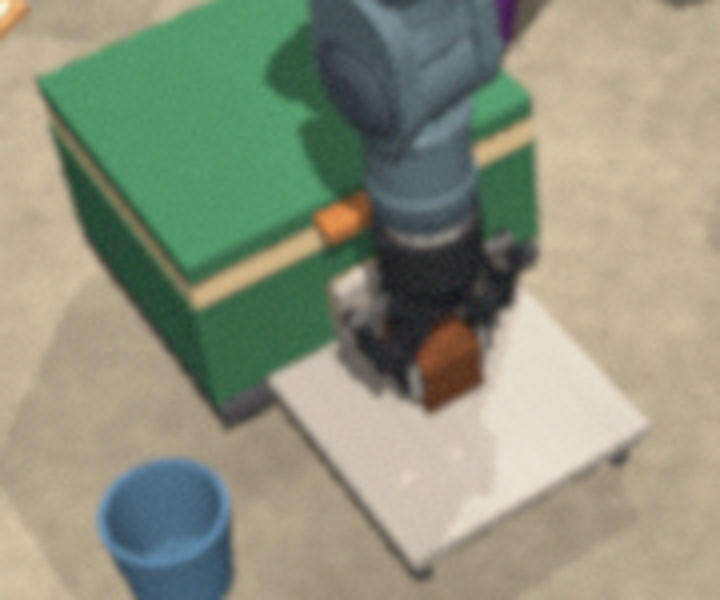

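The lid is flat and shut, with its tab at (345,215). The nose is in the port with the collar just short of the kiln at (350,300). I continue to contact.

Run:
```python
from rig import arm,jaws,vision
from meas import *
f0=np.array(arm.read_force())
for x in np.arange(-83,-63,1.5):
    arm.movel(W(x,0,64),v=20);f=np.array(arm.read_force())-f0;g=f[:2]@rot(yaw)
    print(x,'fwd %.1f lat %.1f up %.1f'%(*g,f[2]))
    if abs(g).max()>14: break
arm.hold(.2);jaws.ungrasp();f=np.array(arm.read_force());arm.movel(W(x,0,240),v=150);arm.movel(W(-230,0,240),v=200);print(arm.read_clock())
for n in('scene','top'):
    c=vision.read_camera(n);pickle.dump(c,open(n+'4.pkl','wb'))
    print(n,[(a,b[0],b[1]@rot(yaw)-[FX,CY],b[2]) for a,b in fitplug(c,(255,120,360,290) if n=='top' else (190,205,310,300)).items() if a!='nose'])
    i=c['color'][120:270,250:400] if n=='top' else c['color'][170:300,160:290]
    cv2.imwrite(f'pics/{n}4.png',cv2.resize(i,(400,400),interpolation=cv2.INTER_CUBIC))
cv2.imwrite('pics/b4.png',np.hstack([cv2.imread('pics/scene4.png'),cv2.imread('pics/top4.png')]))
```

```text
-83.0 fwd -1.1 lat -0.3 up 0.2
-81.5 fwd -1.5 lat -0.3 up 0.9
-80.0 fwd -2.8 lat -0.3 up 1.1
-78.5 fwd -2.0 lat -1.1 up 0.5
-77.0 fwd -1.9 lat -0.8 up -0.3
-75.5 fwd -1.5 lat -0.7 up 0.8
-74.0 fwd -2.1 lat -0.1 up 0.6
-72.5 fwd -1.4 lat -0.9 up -0.0
-71.0 fwd -2.1 lat -0.0 up 0.7
-69.5 fwd -5.4 lat -0.7 up -0.0
-68.0 fwd -9.7 lat 1.1 up -1.0
-66.5 fwd -12.2 lat 0.6 up -2.3
-65.0 fwd -15.4 lat 1.3 up -3.0
22.2
scene [('wood', 238, array([-52.31279574,   8.35118909]), ((581.4552001953125, -35.0726318359375), (76.2697982788086, 46.134605407714844), 62.692020416259766)), ('collar', 128, array([-7.55408863,  5.54186874]), ((563.69482421875, -77.13349914550781), (18.710248947143555, 88.74051666259766), 72.07262420654297))]
top [('wood', 255, array([-52.61820123,  -1.80557473]), ((572.296875, -31.785083770751953), (65.73590850830078, 47.005218505859375), 72.62110900878906)), ('collar', 9, array([ -7.14354385, -42.69857196]), ((519.3298950195312, -64.5409164428711), (8.557432174682617, 5.6265482902526855), 52.792449951171875))]
```

View pics/b4.png

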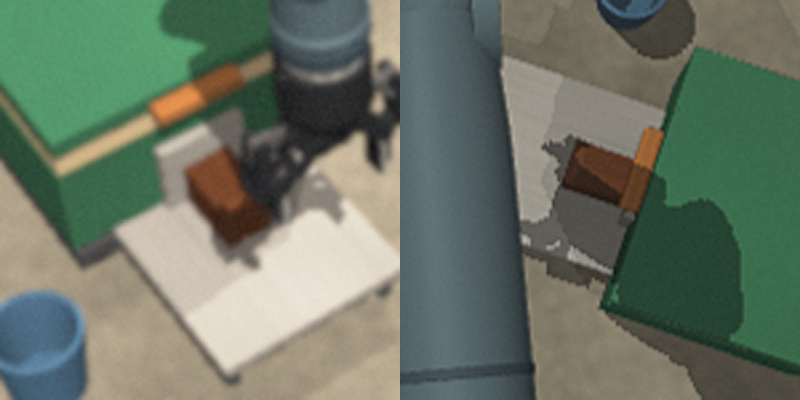

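Both views show the collar up against the kiln's front, at (195,155) in the left half, with its measured centre at -7 mm. One firm push on the rear end will confirm it is seated.

Run:
```python
from rig import arm,jaws,vision
from meas import *
jaws.clamp();arm.movel(W(-135,0,240),v=200);arm.movel(W(-135,0,70),v=150);arm.movel(W(-108,0,70),v=80);f0=np.array(arm.read_force())
for x in np.arange(-105,-84,1.5):
    arm.movel(W(x,0,70),v=20);f=np.array(arm.read_force())-f0;g=f[:2]@rot(yaw);t=np.array(arm.read_tcp_pos()[:2])@rot(yaw)-[FX,CY]
    print(x,'tcp %.1f fwd %.1f lat %.1f up %.1f'%(t[0],*g,f[2]))
    if abs(g).max()>25: break
arm.movel(W(-125,0,70),v=60);arm.movel(W(-180,0,250),v=200);print(arm.read_clock())
c=vision.read_camera('scene')
print([(a,b[0],b[1]@rot(yaw)-[FX,CY],b[2]) for a,b in fitplug(c,(190,205,310,300)).items() if a!='nose'])
```

```text
-105.0 tcp -105.1 fwd 0.6 lat -0.0 up -0.3
-103.5 tcp -103.5 fwd 0.1 lat -0.3 up 0.4
-102.0 tcp -101.9 fwd -0.0 lat -0.1 up 0.9
-100.5 tcp -100.4 fwd -0.3 lat -0.3 up -0.4
-99.0 tcp -98.9 fwd 0.4 lat -0.9 up -0.4
-97.5 tcp -98.8 fwd -4.0 lat 0.2 up -0.9
-96.0 tcp -98.8 fwd -8.7 lat -1.2 up -2.4
-94.5 tcp -98.8 fwd -12.6 lat -0.5 up -1.8
-93.0 tcp -98.9 fwd -17.3 lat -0.6 up -3.2
-91.5 tcp -98.9 fwd -21.8 lat -0.5 up -4.3
-90.0 tcp -99.0 fwd -25.7 lat 0.0 up -4.4
30.0833
[('wood', 278, array([-55.39386329,   5.62146147]), ((579.7701416015625, -33.847774505615234), (73.21958923339844, 47.29527282714844), 73.6487045288086)), ('collar', 97, array([-7.33513058, 13.04923703]), ((571.2822265625, -81.3943862915039), (17.55675506591797, 71.37130737304688), 72.52242279052734))]
```

```bash
python3 -c "
from rig import arm
print(arm.hand_in())"
```

```text
the job is handed in; nothing more can be done
None
```

I pressed the lid shut slowly, slid the plug in until its collar stopped hard against the kiln, and handed the job in after about 30 s on the robot's clock; no verdict was returned.

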